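Shim the rocking laser stand

ROBOT

A 7-joint arm with a two-finger parallel gripper is mounted at the origin on a cart in front of the work surface, level with it; the furniture and walls round the work are solid. World frame = base frame: x ahead of the robot, y to its left, z up, the work surface at z = 0. Lengths are in mm, angles in rad, forces in N, time in s.
With the tool pointing down it reaches from about 425 to 1025 mm from the base axis. Payload 9.4 kg.
Tool frame: the origin (TCP) lies midway between the tips of the shut fingers; the grasp point (between the pads) lies 19 mm behind it; z points along the fingers, y is the line along which they close (so a half turn about z gives the same grasp; the last joint's range is limited). The gripper opens to 93 mm and grips with 3 to 60 N. Pads are 15 mm wide; open, the fingers measure 128 mm over their backs; the gripper's body (75 mm by 188 mm) begins 65 mm behind the grasp point.
Start: joints at [1.205, 0.599, -0.003, 1.599, 0.002, 0.943, -0.08], TCP at [206.471, -694.977, 218.618] pointing down, gripper open.
Joint ranges: [-2.57, 2.57], [-0.35, 1.97], [-1.29, 1.29], [0.11, 2.56], [-1.05, 4.19], [0.11, 1.86], [-2.63, 2.63]. Speed limits (rad/s): [2.22, 2.22, 3.01, 3.01, 3.14, 3.14, 3.14].

INTERFACE

Orientations are given as a unit quaternion [x, y, z, w].
In Python, from cell import manip gives the robot as it stands.
- The arm moves only by the tool carry_out, never from a script. Its arguments are lists of equal length, an entry for each row: "twist": the turn, a rotation vector about the tool's x, y, z in units of 6 degrees (1.0 is 6 degrees), a list of three; "linear": the shift along the tool's x, y, z in units of 25 mm (1.0 is 25 mm), a list of three; "hand": the closure, from -1 (fully open) to 1 (shut). A call has 1 to 12 rows; each row shifts and turns the commanded pose from where the row before left it, along the tool's axes as they then stand; what a row does not reach is not made up. A row lasts 1/12 s, in which the tool goes at most 41.7 mm and 7.16 degrees, less where a joint would pass 70% of its speed; a pose out of reach is approached as far as the arm can. A call is refused whole if a number of a shift passes 1 or a number of a turn 1, either way. A call with a gripper value outside its range is refused whole. The fingers move at their own pace and stop on an object; "grip_force" is the grip in N (left out, the last holds). Time passes only in rows, so rows that do not move let the fingers close. It gives the time, the measured TCP pose, the force, the opening and the grip force at its end, in the units of the state.
- manip.state(): the state, without advancing time (a new reading comes with each control period).
- manip.read_camera(name): name is "scene" or "top" or "wrist"; returns a dict with "image" (400x640x3 uint8, blue, green, red), "z_map" (400x640 float32, mm along the optical axis (not along the pixel's ray), 0 where there is no reading), "fx", "fy", "cx", "cy" (pixels), "camera_from_world" (4x4, takes a point from world to camera coordinates); the wrist camera has in their place "hand_eye" (4x4, takes a point from camera to tool coordinates, whose origin is the TCP and whose axes are the flange's). Camera axes: x right, y up, looking along -z (the intrinsics and any distortion apply to the point x, -y, -z); pixel columns grow to the right and rows downward; lengths in mm; the calibration is good to about 2 mm. The wrist camera is an equidistant fisheye: a pixel r from the principal point sees the ray r / f radians off the axis. A picture is of the moment at which its call begins: read the wrist's pose just before it.
- manip.sign_off(): hands the job in; it is judged then, once.
Trained networks look in a picture, given as the dict that the camera call returned (one of the last four; its "shot" number tells which), for a name from the list of things; names that differ only in an ending like _2 or _b are one class to them, and where a whole thing is asked for, a point or a joint stands for the part that bears it (a point fixed in the world has none). Each returns a list of dicts, best first, with "confidence" (0 to 1); they miss things now and then, are a little off and sometimes report something else, mostly with a low value. They report only what shows in the picture. A call takes as long as a camera call. They do not tell look-alikes from the thing itself.
- manip.look_for(target, picture): "bbox" ([left, top, width, height] as shares, 0 to 1, of the picture: columns of its width, rows of its height, round what is visible of it).
The state is a dict: "time_s": time; "joint_positions": joint angles; "qvel": joint speeds; "joint_torque": joint torques, N m; "eef_pos": TCP position; "orientation": TCP orientation; "force": force on the tool from outside, world axes, zero at the start; "torque": the same for the moment, N m; "grip_width": finger opening in mm; "gripper_force": force on a finger pad.
Only numpy, scipy, OpenCV 4.12 (cv2) and the standard library are available. Lean on these libraries where they do the work, as an engineer would, in place of code of your own. Each camera call takes 0.05 s, during which the arm holds its last target. There are 200 camera calls.

TASK

The laser stand rocks because its front-left foot, the one under the red spot, hangs in the air. Push the small green wedge along the bench, thin end first, under that foot until the foot rests snugly on it, without jacking the stand visibly out of level or shoving it along; then press down firmly on the red spot with closed fingertips to prove that the corner no longer gives, and let go, leaving the wedge in place. Only push and press: lift or carry nothing, and leave the things around alone.

Things in the scene. Friction and masses are not known exactly. Their poses are not given: they have to be found in the camera images.
- stand: Loose instrument stand, about 1 kg: aluminium plate 150 x 140 x 8 mm (x, y), top 52 mm above the bench. Origin: plate centre, at bench level; x from its front edge (robot side) to its rear, y left, z up. Three grippy 20 mm wide black rubber feet at (-58,-52), (58,52), (58,-52) mm; the fourth, at (-58,52), hangs clear. Pressed there with over about 2 N it rocks down.
- laser: Dark green line laser, 100 x 90 x 70 mm, fixed on the stand, no nearer than 35 mm to the plate's front edge; its top is 122 mm above the bench. Origin: centre of its underside.
- short_foot: The hanging foot: a smooth slippery steel ball 16 mm in diameter on a stem, fixed to the stand at (-58,+52) mm. Origin: its lowest point, 15 mm above the bench at the start. The plate's front edge is 17 mm in front of it (stand -x), its left edge 18 mm to the left.
- press_spot: Flat red disc 28 mm in diameter, 4 mm thick, on the plate straight above the hanging foot. Origin: centre of its underside; its top is 4 mm higher, 56 mm above the bench.
- wedge: Small loose green wedge, 30 g, flat on its base: 60 mm long, 22 mm wide, 10 mm high at the thin end, 22 mm at the butt. Origin: centre of its underside. Butt to tip points along (0.351, -0.936) in its own frame. Thin end starts roughly towards the foot. It meets the foot 24 mm in from the thin end; pushing then takes 3 to 8 N instead of almost none, and over 10 mm more jacks the stand up or swings it round.
- wedge_tip (a point): Middle of the bottom edge of the wedge's thin end (10 mm high there), 30 mm from its origin.
- wedge_butt (a point): Middle of the bottom edge of the wedge's thick end, the upright face (22 mm wide, 22 mm high) to push on, 30 mm from its origin.
- orange_cap: Bystander: orange open cap, 42 mm wide, 36 mm high. Origin: centre of its underside.
- grind_cone: Bystander: red-brown grinding cone, 38 mm wide, 42 mm high. Origin: centre of its underside.
- boot_buckle: Bystander: red and silver buckle, 53 x 50 x 12 mm. Origin: centre of its underside.
There are look-alikes about, which are no part of the job. There is more than one size of the wedge; the one meant has the size given above.

How it is judged (in metres and radians):
On the way, in this order (a step that is already met when the one before it is completed fails the run):
1. the wedge carries the hanging foot (contact force between wedge and short_foot above 0.3 N and angle between stand's own z axis and vertical below 0.035 rad), for 0.2 s.
2. the red spot is pressed down with at least 3 N and the corner does not give (all of step 1 and contact force between the fingers and press_spot above 3 N), for 0.2 s.
At the end, for the whole second after the job is handed in: The formerly hanging foot rests on the wedge (contact force over 0.3 N, wedge centre within 30 mm of the foot), the wedge lies flat on the bench, the stand is level within 2 degrees and within 20 mm of where it stood, all is at rest, and the bystanders are within 20 mm of where they stood (all of step 1 and horizontal distance between wedge and short_foot below 0.03 m and distance of each of stand, orange_cap, grind_cone, boot_buckle from where it was at the start of the episode below 0.02 m and height (world z) of wedge below 0.006 m and angle between wedge's own z axis and vertical below 0.06 rad and linear speed of each of stand, wedge below 0.01 m/s); the robot touches nothing.
It fails at once if the wedge is lifted off the bench or tipped (over 10 mm or 0.3 rad) (height (world z) of wedge above 0.01 m or angle between wedge's own z axis and vertical above 0.3 rad).
It fails at once if the stand is lifted, tipped over 0.15 rad or shoved over 25 mm (height (world z) of stand above 0.015 m or angle between stand's own z axis and vertical above 0.15 rad or distance of stand from where it was at the start of the episode above 0.025 m).
It fails at once if a bystander is moved over 20 mm (distance of any of orange_cap, grind_cone, boot_buckle from where it was at the start of the episode above 0.02 m).
It also fails if it takes over 56 s, if anything falls off the work surface, if the arm or the gripper's body presses on something with over 40 N, if the wrist force passes 120 N, or if a joint passes its speed limit or range.

## Working session

There is one attempt and no reset: what is moved stays moved. The work goes in short steps, Python scripts to look and compute and a tool call to move; the robot and the scene stay as the last step left them, time stands still between calls to the robot, and variables do not carry over. Pictures are saved under pics/ and viewed, at most 10 in all, crops included, and the job is handed in when it is done.

Besides the shell and the picture viewer there is one more tool, called after "Emit:" as name(argument=value, ...) on one line, values as JSON. carry_out: Moves the arm, as the interface text tells. Its arguments: {"type":"object","properties":{"twist":{"type":"array","items":{"type":"array","items":{"type":"number"}}},"linear":{"type":"array","items":{"type":"array","items":{"type":"number"}}},"hand":{"type":"array","items":{"type":"number"}},"grip_force":{"type":"number"}},"required":["twist","linear","hand"]}

```bash
ls; mkdir -p pics; cat > h.py <<'E'
import numpy as np, cv2
from cell import manip
from scipy.spatial.transform import Rotation as R
def world(p):
    """per-pixel world coords for fixed camera"""
    z=p["z_map"].astype(float); v,u=np.mgrid[0:z.shape[0],0:z.shape[1]]
    c=np.stack([(u-p["cx"])/p["fx"]*z,-(v-p["cy"])/p["fy"]*z,-z,np.ones_like(z)],-1)
    return (c@np.linalg.inv(p["camera_from_world"]).T)[...,:3]
def box(b): 
    l,t,w,h=b; return [round(l*640),round(t*400),round(w*640),round(h*400)]
E
python3 - <<'E'
from h import *
s=manip.state(); print(s)
for n in("top","scene"):
    p=manip.read_camera(n); cv2.imwrite(f"pics/{n}0.png",p["image"]); W=world(p)
    print(n,[k for k in p if k not in("image","z_map")])
    for t in("stand","press_spot","short_foot","wedge","wedge_tip","wedge_butt","orange_cap","grind_cone","boot_buckle"):
        for d in manip.look_for(t,p)[:4]:
            b=box(d["bbox"]); 
            x=W[min(b[1]+b[3]//2,399),min(b[0]+b[2]//2,639)]
            print(t,round(d["confidence"],2),b,x.round())
E
```

```text
pics
{'time_s': 0.0, 'joint_positions': array([ 1.20530535,  0.60013916, -0.00257263,  1.60008947,  0.00179902,
        0.94287983, -0.07981651]), 'qvel': array([-1.89116007e-03, -1.27732862e-03,  1.06697894e-03, -1.60605651e-04,
        2.32809818e-05, -4.09325730e-04,  1.01742045e-04]), 'joint_torque': array([-6.27969021e-04, -7.65049052e+01,  1.49729423e+00, -2.52342921e+01,
       -5.24703995e-02,  1.69343763e-02,  1.43846269e-04]), 'eef_pos': array([ 206.34614219, -694.53278312,  217.76382163]), 'orientation': array([ 9.89588067e-01,  1.43926667e-01, -1.68934128e-04, -7.37648939e-04]), 'force': array([ 0.05866934,  0.3898324 , -0.04786484]), 'torque': array([-0.00535033,  0.00483833,  0.03229341]), 'gripper_force': 0.0, 'grip_width': 93.06023331878501}
top ['fx', 'fy', 'cx', 'cy', 'camera_from_world', 'shot']
stand 0.7 [309, 155, 95, 96] [ 531. -427.  108.]
press_spot 0.47 [311, 204, 14, 17] [ 522. -355.   57.]
wedge 0.78 [286, 229, 19, 32] [ 460. -307.   18.]
wedge 0.61 [294, 287, 16, 18] [ 357. -320.   16.]
wedge 0.56 [248, 240, 19, 7] [ 465. -229.   12.]
wedge_tip 0.74 [245, 
[... 521 characters left out ...]
  58.]
short_foot 0.58 [329, 236, 8, 7] [ 513. -362.   23.]
wedge 0.93 [271, 244, 39, 24] [ 452. -313.   10.]
wedge 0.79 [249, 283, 32, 16] [ 359. -326.    8.]
wedge 0.58 [240, 236, 24, 14] [ 456. -234.   10.]
wedge_tip 0.96 [245, 281, 33, 20] [ 354. -322.   10.]
wedge_tip 0.56 [271, 246, 36, 25] [ 448. -314.    9.]
wedge_tip 0.53 [239, 237, 24, 13] [ 455. -233.    9.]
wedge_butt 0.95 [244, 280, 33, 22] [ 353. -321.   11.]
wedge_butt 0.9 [272, 245, 39, 21] [ 453. -315.   12.]
wedge_butt 0.75 [237, 236, 29, 14] [ 455. -233.    9.]
orange_cap 0.82 [326, 261, 29, 36] [ 417. -423.   25.]
grind_cone 0.69 [354, 190, 18, 18] [ 656. -353.   28.]
boot_buckle 0.7 [287, 299, 21, 30] [ 335. -396.   10.]
```

```bash
python3 - <<'E'
from h import *
for n,(x,y,w,h) in {"top":(230,130,190,195),"scene":(225,170,230,170)}.items():
    im=cv2.imread(f"pics/{n}0.png")[y:y+h,x:x+w]
    k=3.0; cv2.imwrite(f"pics/{n}0c.png",cv2.resize(im,None,fx=k,fy=k,interpolation=cv2.INTER_CUBIC))
p=manip.read_camera("top"); W=world(p); im=p["image"]
np.savez("top.npz",W=W,im=im)
hsv=cv2.cvtColor(im,cv2.COLOR_BGR2HSV)
m=(cv2.inRange(hsv,(35,70,40),(90,255,255))>0)&(W[...,2]>5)&(W[...,2]<35)
n,l,st,_=cv2.connectedComponentsWithStats(m.astype(np.uint8))
for i in range(1,n):
    if st[i,4]>40:
        q=W[l==i]; r=cv2.minAreaRect(q[:,:2].astype(np.float32)); print(st[i],r,np.percentile(q[:,2],[3,50,97]).round(1))
        c=q.mean(0); U=np.linalg.svd((q-c)[:,:2],full_matrices=False)[2][0]; print(" axis",U,"slope",np.polyfit((q-c)[:,:2]@U,q[:,2],1))
m=(cv2.inRange(hsv,(0,120,80),(8,255,255))|cv2.inRange(hsv,(172,120,80),(180,255,255)))>0
m&=(W[...,2]>45)&(W[...,2]<65); q=W[m]; print("red",m.sum(),q.mean(0),cv2.minAreaRect(q[:,:2].astype(np.float32)))
m=(W[...,2]>46)&(W[...,2]<60)&(abs(W[...,0]-560)<150)&(abs(W[...,1]+430)<150)
m|=(W[...,2]>100)&(W[...,2]<130)&(abs(W[...,0]-560)<150)&(abs(W[...,1]+430)<150)
q=W[m]; print("plate",cv2.minAreaRect(q[:,:2].astype(np.float32)))
E
```

```text
[438 189  19  39 420] ((531.4501953125, -623.12158203125), (23.356300354003906, 79.85245513916016), 74.74891662597656) [ 7.9 20.3 34.4]
 axis [-0.94850966  0.31674822] slope [ 0.23273393 20.64027522]
[283 229  22  31 350] ((463.2428894042969, -304.1772766113281), (24.362319946289062, 59.91091537475586), 67.39896392822266) [10.2 17.4 24.5]
 axis [-0.92226801  0.38655107] slope [ 0.18525688 17.3068505 ]
[245 239  22   9 189] ((465.411865234375, -225.2577362060547), (43.39268112182617, 16.65726661682129), 88.6490249633789) [ 7.4 13.3 18.7]
 axis [-9.25791439e-04 -9.99999571e-01] slope [ 0.15852315 13.23172476]
[291 281  19  23 197] ((364.6056213378906, -316.72125244140625), (17.68320083618164, 43.816463470458984), 55.98710250854492) [ 8.2 13.2 18.5]
 axis [-0.82727235  0.56180108] slope [ 0.19734037 13.39175875]
red 146 [ 522.4277274  -355.12837944   56.80097572] ((589.7183837890625, -354.201904296875), (168.14382934570312, 26.032365798950195), 1.4188876152038574)
plate ((547.4502563476562, -427.736328125), (140.2055206298828, 150.4944305419922), 63.93260192871094)
```

View pics/top0c.png

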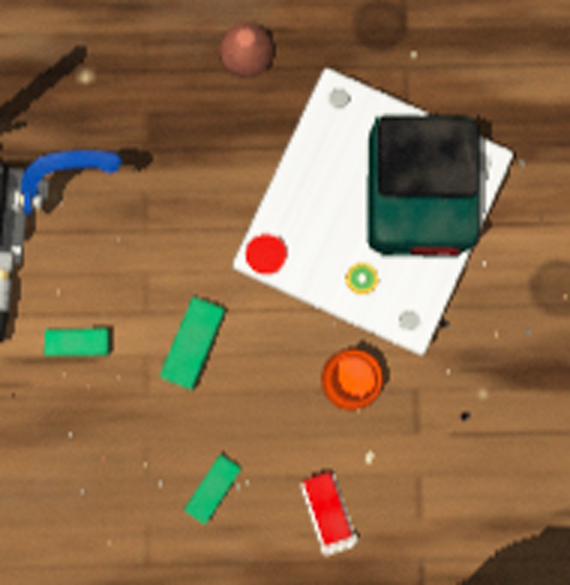

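View pics/scene0c.png

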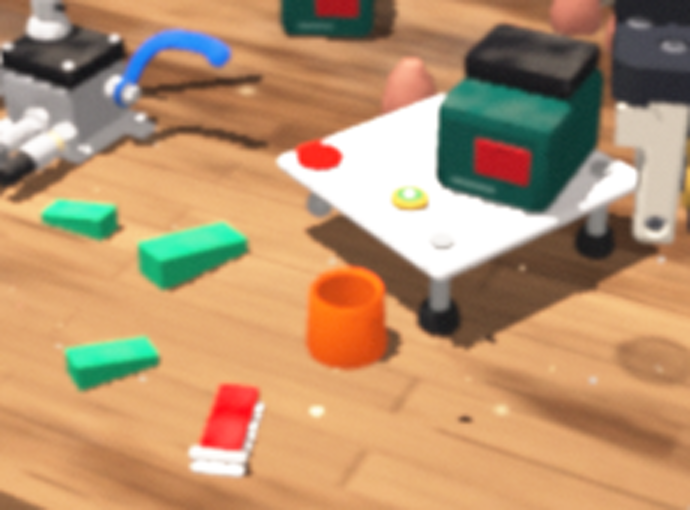

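```bash
cat >> h.py <<'E'
def plan(x,y,z,yaw):
    """shift in tool axes (units of 25 mm) and z-turn (units of 6 deg) to target; yaw = world angle of tool x"""
    s=manip.state(); Q=R.from_quat(s["orientation"]); M=Q.as_matrix()
    T=np.c_[[np.cos(yaw),np.sin(yaw),0],[np.sin(yaw),-np.cos(yaw),0],[0,0,-1]]
    sh=M.T@(np.array([x,y,z])-s["eef_pos"])/25; tw=np.degrees(R.from_matrix(M.T@T).as_rotvec())/6
    print("t",s["time_s"],"pos",s["eef_pos"].round(1),"F",s["force"].round(2),"shift",sh.round(3),"turn",tw.round(3),"after-turn shift",(T.T@(np.array([x,y,z])-s["eef_pos"])/25).round(3))
E
python3 - <<'E'
from h import *
d=np.load("top.npz"); W,im=d["W"],d["im"]
hsv=cv2.cvtColor(im,cv2.COLOR_BGR2HSV)
m=(cv2.inRange(hsv,(0,150,80),(8,255,255))|cv2.inRange(hsv,(172,150,80),(180,255,255)))>0
m&=(W[...,2]>45)&(W[...,2]<65)&(abs(W[...,0]-520)<30); q=W[m]; print("red",m.sum(),np.median(q,0),cv2.minAreaRect(q[:,:2].astype(np.float32)))
for (x0,y0,x1,y1) in [(480,-270,560,-180),(400,-300,500,-180)]:
    k=(W[...,0]>x0)&(W[...,0]<x1)&(W[...,1]>y0)&(W[...,1]<y1); print(W[k][:,2].max())
plan(475,-274,150,np.radians(67.3))
E
```

```text
red 136 [ 517.5781272  -355.13515352   57.10025245] ((517.5228271484375, -355.0562744140625), (23.758342742919922, 23.972570419311523), 88.98915100097656)
67.18822343784086
26.05805292175819
t 1.05 pos [ 206.5 -695.   218.6] F [1.09 0.1  0.07] shift [ 15.092 -13.083   2.745] turn [ 0.     0.    -8.459] after-turn shift [19.68   3.41   2.746]
```

Emit:
carry_out(twist=[[0, 0, 0], [0, 0, 0], [0, 0, 0], [0, 0, 0], [0, 0, 0], [0, 0, 0], [0, 0, 0], [0, 0, 0], [0, 0, 0], [0, 0, 0], [0, 0, 0], [0, 0, 0]], linear=[[0.4, -0.35, 0], [0.8, -0.7, 0], [0.8, -0.7, 0], [0.8, -0.7, 0], [0.8, -0.7, 0], [0.8, -0.7, 0], [0.8, -0.7, 0], [0.8, -0.7, 0], [0.8, -0.7, 0], [0.8, -0.7, 0], [0.8, -0.7, 0], [0.8, -0.7, 0]], hand=[0.14, 0.14, 0.14, 0.14, 0.14, 0.14, 0.14, 0.14, 0.14, 0.14, 0.14, 0.14])

```text
time_s: 2.05
eef_pos: [370.4, -434.4, 218.8]
orientation: [0.99, 0.144, 0.0, -0.0]
force: [-0.2, -1.1, 0.6]
grip_width: 39.9
gripper_force: 0.0
```

Emit:
carry_out(twist=[[0, 0, 0], [0, 0, 0], [0, 0, 0], [0, 0, 0], [0, 0, 0], [0, 0, 0], [0, 0, 0], [0, 0, 0], [0, 0, -0.9], [0, 0, -0.9], [0, 0, -0.9], [0, 0, -0.9]], linear=[[0.8, -0.7, 0], [0.8, -0.7, 0], [0.8, -0.7, 0], [0.8, -0.7, 0], [0.8, -0.7, 0.2], [0.8, -0.7, 0.2], [0.8, -0.7, 0.2], [0.3, -0.13, 0.2], [0, 0, 0.2], [0, 0, 0.2], [0, 0, 0.2], [0, 0, 0.2]], hand=[0.14, 0.14, 0.14, 0.14, 0.14, 0.14, 0.14, 0.14, 0.14, 0.14, 0.14, 0.14])

```text
time_s: 3.05
eef_pos: [475.0, -273.6, 178.4]
orientation: [0.944, 0.329, -0.0, 0.0]
force: [-0.5, -0.4, 0.1]
grip_width: 40.2
gripper_force: 0.0
```

Emit:
carry_out(twist=[[0, 0, -0.9], [0, 0, -0.9], [0, 0, -0.9], [0, 0, -0.9], [0, 0, -0.9], [0, 0, -0.35], [0, 0, 0], [0, 0, 0]], linear=[[0, 0, 0.2], [0, 0, 0.2], [0, 0, 0.2], [0, 0, 0.2], [0, 0, 0.2], [0, 0, 0.1], [0, 0, 0], [0, 0, 0]], hand=[0.14, 0.14, 0.14, 0.14, 0.14, 0.14, 0.14, 0.14])

```text
time_s: 3.72
eef_pos: [474.9, -274.0, 151.1]
orientation: [0.833, 0.553, -0.0, -0.0]
force: [-0.1, -0.4, -1.0]
grip_width: 39.8
gripper_force: 0.0
```

```bash
python3 - <<'E'
from h import *
plan(475,-274,5,np.radians(67.3)); print(manip.state()["grip_width"],manip.state()["joint_positions"].round(2))
p=manip.read_camera("top"); cv2.imwrite("pics/t1.png",cv2.resize(p["image"][130:325,230:420],None,fx=3,fy=3))
E
```

```text
t 3.7167 pos [ 474.9 -274.   151.1] F [-0.14 -0.43 -1.04] shift [1.000e-03 7.000e-03 5.843e+00] turn [-0.003 -0.    -0.026] after-turn shift [1.000e-03 5.000e-03 5.843e+00]
39.80646139563617 [ 0.62  0.49 -0.28  2.06  0.23  0.62 -0.21]
```

View pics/t1.png

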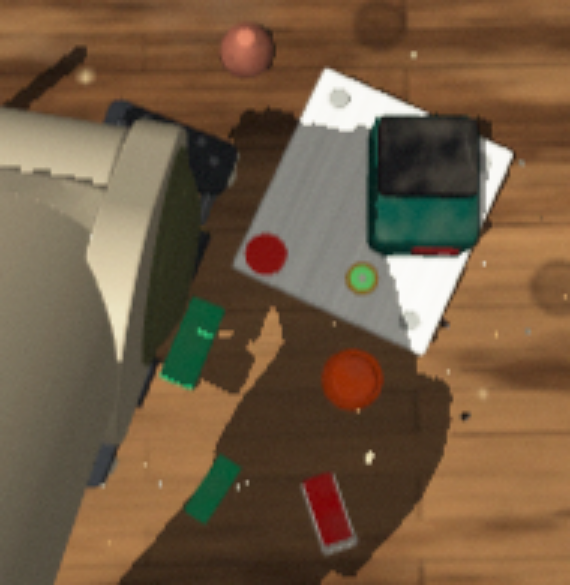

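Emit:
carry_out(twist=[[0, 0, 0], [0, 0, 0], [0, 0, 0], [0, 0, 0], [0, 0, 0], [0, 0, 0], [0, 0, 0], [0, 0, 0], [0, 0, 0], [0, 0, 0]], linear=[[0, 0, 0.6], [0, 0, 0.8], [0, 0, 0.8], [0, 0, 0.8], [0, 0, 0.8], [0, 0, 0.8], [0, 0, 0.6], [0, 0, 0.4], [0, 0, 0.2], [0, 0, 0]], hand=[0.14, 0.14, 0.14, 0.14, 0.14, 0.14, 0.14, 0.14, 0.14, 0.14])

```text
time_s: 4.6
eef_pos: [475.1, -273.8, 5.5]
orientation: [0.833, 0.554, -0.0, -0.0]
force: [-0.6, -0.3, 0.0]
grip_width: 40.5
gripper_force: 0.0
```

Emit:
carry_out(twist=[[0, 0, 0], [0, 0, 0], [0, 0, 0], [0, 0, 0], [0, 0, 0], [0, 0, 0], [0, 0, 0], [0, 0, 0], [0, 0, 0], [0, 0, 0], [0, 0, 0], [0, 0, 0]], linear=[[-0.15, 0, 0], [-0.15, 0, 0], [-0.15, 0, 0], [-0.12, 0, 0], [-0.12, 0, 0], [-0.12, 0, 0], [-0.12, 0, 0], [-0.12, 0, 0], [-0.12, 0, 0], [-0.12, 0, 0], [-0.05, 0, 0], [0, 0, 0]], hand=[0.14, 0.14, 0.14, 0.14, 0.14, 0.14, 0.14, 0.14, 0.14, 0.14, 0.14, 0.14])

```text
time_s: 5.6
eef_pos: [462.0, -305.3, 6.1]
orientation: [0.833, 0.554, -0.0, -0.0]
force: [0.6, -0.2, -0.6]
grip_width: 40.0
gripper_force: 0.0
```

```bash
cat >> h.py <<'E'
def green(n="scene",im=None):
    """wedge footprint from a fixed camera: rect of green points near the job"""
    p=manip.read_camera(n); W=world(p); hsv=cv2.cvtColor(p["image"],cv2.COLOR_BGR2HSV)
    m=(cv2.inRange(hsv,(35,70,25),(90,255,255))>0)&(W[...,2]>3)&(W[...,2]<35)&(W[...,0]>400)&(W[...,0]<560)&(W[...,1]<-260)&(W[...,1]>-400)
    k,l,st,_=cv2.connectedComponentsWithStats(m.astype(np.uint8)); i=1+np.argmax(st[1:,4]); q=W[l==i]
    print(n,st[i],cv2.minAreaRect(q[:,:2].astype(np.float32)),np.percentile(q[:,2],[3,50,97]).round(1))
    if im: 
        s=[170,130][n=="top"],[225,230][n=="top"]; cv2.imwrite(im,cv2.resize(p["image"][s[0]:s[0]+190,s[1]:s[1]+220],None,fx=3,fy=3))
    return p
E
python3 - <<'E'
from h import *
green("top","pics/t2.png"); green("scene","pics/s2.png"); plan(475,-274,5,np.radians(67.3))
E
```

```text
Traceback (most recent call last):
  File "h.py", line 21, in green
    k,l,st,_=cv2.connectedComponentsWithStats(m.astype(np.uint8)); i=1+np.argmax(st[1:,4]); q=W[l==i]
                                                                       ~~~~~~~~~^^^^^^^^^^
ValueError: attempt to get argmax of an empty sequence
```

```bash
python3 - <<'E'
from h import *
green("scene","pics/s2.png")
E
```

```text
scene [279 250  37  22 471] ((452.95379638671875, -323.916259765625), (33.934146881103516, 62.146690368652344), 68.73979949951172) [ 3.6 12.  19.6]
```

View pics/s2.png

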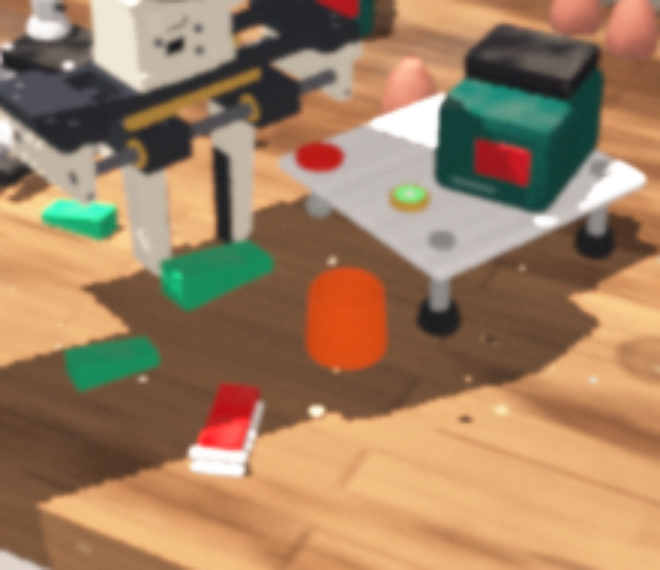

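Emit:
carry_out(twist=[[0, 0, 0], [0, 0, 0], [0, 0, 0], [0, 0, 0], [0, 0, 0], [0, 0, 0], [0, 0, 0], [0, 0, 0], [0, 0, 0], [0, 0, 0], [0, 0, 0], [0, 0, 0]], linear=[[-0.1, 0, 0], [-0.12, 0, 0], [0, 0, 0], [0.3, 0, 0], [0.4, 0, 0], [0.3, 0, -0.3], [0, 0, -0.7], [0, 0, -0.8], [0, 0, -0.8], [0, 0, -0.8], [0, 0, -0.5], [0, 0, 0]], hand=[0.14, 0.14, 0.14, 0.14, 0.14, 0.14, 0.3, 0.5, 0.8, 1, 1, 1])

```text
time_s: 6.7
eef_pos: [471.5, -286.3, 106.6]
orientation: [0.832, 0.554, 0.001, 0.002]
force: [0.3, -0.0, -0.4]
grip_width: 4.7
gripper_force: 0.0
```

```bash
python3 - <<'E'
from h import *
green("scene")
# predicted wedge centre and the approach spot behind the butt
d=np.array([np.cos(np.radians(-22.7)),np.sin(np.radians(-22.7))]); n=np.array([d[1],-d[0]])
c=np.array([463.2,-304.2])+25.2*n; print("centre",c,"foot-c",(np.array([518,-355.2])-c)@d,(np.array([518,-355.2])-c)@n)
t=c-d*55; print(t); plan(*t,8,np.radians(-22.7))
E
```

```text
scene [281 251  38  22 472] ((449.69158935546875, -332.1190185546875), (27.330324172973633, 60.97277069091797), 64.6804428100586) [ 3.9 12.1 19.5]
centre [ 453.47516773 -327.44795985] foot-c 70.23629546074257 0.701791442895915
[ 402.73557281 -306.22312753]
t 6.75 pos [ 470.9 -286.3  105.2] F [ 0.63  0.64 -0.33] shift [-1.787 -2.219  3.882] turn [ 0.023 -0.021 15.001] after-turn shift [-2.208  1.787  3.889]
```

Emit:
carry_out(twist=[[0, 0, 0.9], [0, 0, 0], [0, 0, 0], [0, 0, 0], [0, 0, 0], [0, 0, 0.9], [0, 0, 0.9], [0, 0, 0.9], [0, 0, 0.9], [0, 0, 0.9], [0, 0, 0.9], [0, 0, 0.9]], linear=[[0, 0, 0], [-0.36, -0.44, 0], [-0.52, -0.56, 0], [-0.52, -0.56, 0], [-0.56, -0.48, 0], [0, 0, 0], [0, 0, 0], [0, 0, 0], [0, 0, 0], [0, 0, 0], [0, 0, 0], [0, 0, 0]], hand=[1, 1, 1, 1, 1, 1, 1, 1, 1, 1, 1, 1])

```text
time_s: 7.75
eef_pos: [400.3, -305.5, 102.8]
orientation: [0.978, 0.207, -0.001, -0.001]
force: [0.4, -0.5, -0.1]
grip_width: 0.2
gripper_force: 0.0
```

Emit:
carry_out(twist=[[0, 0, 0.9], [0, 0, 0.9], [0, 0, 0.9], [0, 0, 0.9], [0, 0, 0.9], [0, 0, 0.9], [0, 0, 0.9], [0, 0, 0.9], [0, 0, 0.6], [0, 0, 0]], linear=[[0, 0, 0], [0, 0, 0], [0, 0, 0], [0, 0, 0], [0, 0, 0], [0, 0, 0], [0, 0, 0], [0, 0, 0], [0, 0, 0], [0, 0, 0]], hand=[1, 1, 1, 1, 1, 1, 1, 1, 1, 1])

```text
time_s: 8.58
eef_pos: [400.5, -305.4, 102.8]
orientation: [0.98, -0.198, -0.001, -0.0]
force: [-0.4, 0.2, 0.5]
grip_width: 0.5
gripper_force: 0.0
```

```bash
python3 - <<'E'
from h import *
for n in("scene","top"):
    try: green(n,f"pics/{n}3.png")
    except Exception as e: print(e)
plan(402.7,-306.2,8,np.radians(-22.7))
E
```

```text
scene [281 251  38  23 480] ((449.9059753417969, -332.5008239746094), (25.108104705810547, 60.82428741455078), 68.00324249267578) [ 3.6 12.1 19.4]
top [302 234  16  21 195] ((461.8623352050781, -335.09771728515625), (23.895109176635742, 37.22730255126953), 67.1858901977539) [ 9.9 14.8 19.9]
t 8.6833 pos [ 400.8 -305.6  103.1] F [-0.25  0.31  0.24] shift [ 0.085 -0.007  3.803] turn [0.003 0.016 0.027] after-turn shift [ 0.079 -0.006  3.803]
```

View pics/top3.png

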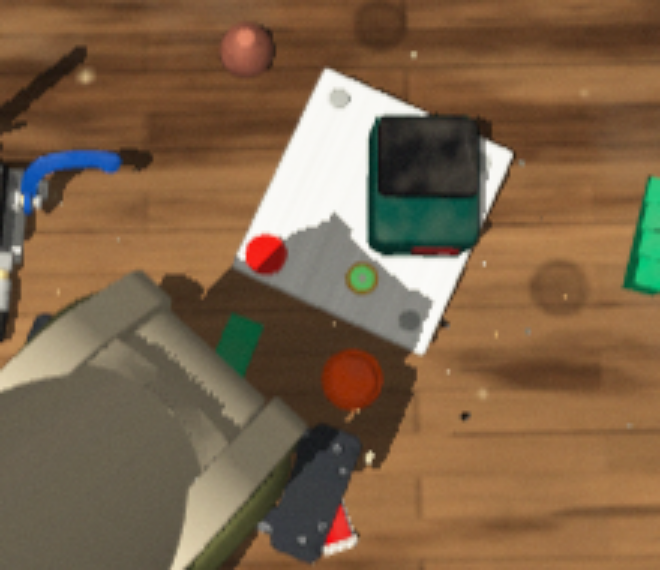

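Emit:
carry_out(twist=[[0, 0, 0], [0, 0, 0], [0, 0, 0], [0, 0, 0], [0, 0, 0], [0, 0, 0], [0, 0, 0], [0, 0, 0]], linear=[[0, 0.14, 0.4], [0, 0, 0.7], [0, 0, 0.7], [0, 0, 0.7], [0, 0, 0.6], [0, 0, 0.5], [0, 0, 0.2], [0, 0, 0]], hand=[1, 1, 1, 1, 1, 1, 1, 1])

```text
time_s: 9.35
eef_pos: [399.3, -309.0, 7.1]
orientation: [0.98, -0.197, -0.001, -0.001]
force: [-0.4, -0.1, 0.7]
grip_width: 0.6
gripper_force: 0.0
```

Emit:
carry_out(twist=[[0, 0, 0], [0, 0, 0], [0, 0, 0], [0, 0, 0], [0, 0, 0], [0, 0, 0], [0, 0, 0], [0, 0, 0], [0, 0, 0], [0, 0, 0], [0, 0, 0], [0, 0, 0]], linear=[[0.12, 0, 0], [0.16, 0, 0], [0.16, 0, 0], [0.12, 0, 0], [0.1, 0, 0], [0.1, 0, 0], [0.1, -0.02, 0], [0.1, -0.02, 0], [0.1, -0.02, 0], [0.1, -0.02, 0], [0.08, -0.02, 0], [0, 0, 0]], hand=[1, 1, 1, 1, 1, 1, 1, 1, 1, 1, 1, 1])

```text
time_s: 10.35
eef_pos: [430.5, -319.0, 8.6]
orientation: [0.98, -0.197, 0.0, 0.0]
force: [0.6, -0.8, 0.3]
grip_width: 0.5
gripper_force: 0.0
```

```bash
python3 - <<'E'
from h import *
green("scene","pics/s4.png")
plan(518-.9225*43.5,-355.2+.386*43.5,8,np.radians(-22.7))
E
```

```text
scene [293 248  32  21 332] ((463.2083740234375, -338.68212890625), (22.936960220336914, 61.28855514526367), 71.82638549804688) [ 3.7 10.8 17.5]
t 10.4 pos [ 430.2 -319.     8.6] F [-0.12  0.49  0.01] shift [ 2.058 -0.02   0.023] turn [ 0.001 -0.002 -0.006] after-turn shift [ 2.059 -0.019  0.023]
```

View pics/s4.png

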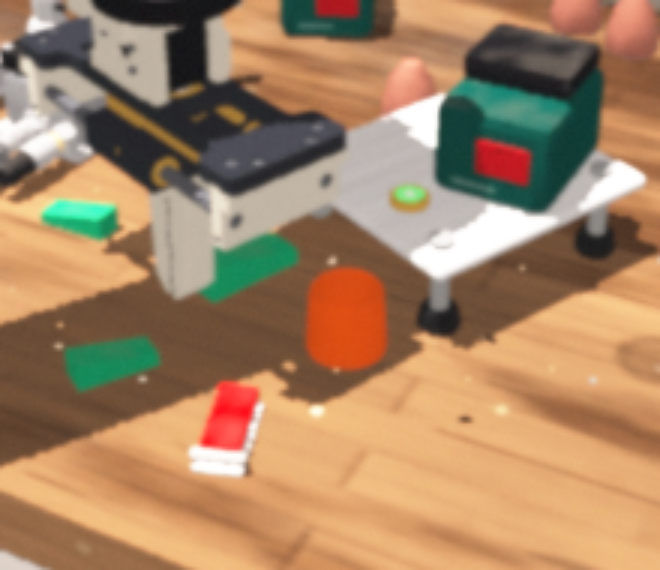

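Emit:
carry_out(twist=[[0, 0, 0], [0, 0, 0], [0, 0, 0], [0, 0, 0], [0, 0, 0], [0, 0, 0], [0, 0, 0], [0, 0, 0], [0, 0, 0], [0, 0, 0], [0, 0, 0], [0, 0, 0]], linear=[[0.06, 0, 0], [0.12, 0, 0], [0.14, 0, 0], [0.16, 0, 0], [0.16, 0, 0], [0.16, 0, 0], [0.16, 0, 0], [0.16, 0, 0], [0.14, 0, 0], [0.12, 0, 0], [0.06, 0, 0], [0, 0, 0]], hand=[1, 1, 1, 1, 1, 1, 1, 1, 1, 1, 1, 1])

```text
time_s: 11.4
eef_pos: [463.5, -333.0, 8.6]
orientation: [0.98, -0.197, 0.0, 0.0]
force: [-0.4, 0.5, 0.4]
grip_width: 0.7
gripper_force: 0.0
```

```bash
python3 - <<'E'
from h import *
green("scene","pics/s5.png")
try: green("top")
except Exception as e: print(e)
plan(518-.9225*43.5,-355.2+.386*43.5,8,np.radians(-22.7))
E
```

```text
scene [311 242  30  18 301] ((497.01409912109375, -350.76519775390625), (25.172327041625977, 62.28376007080078), 71.37464141845703) [ 3.7 11.6 18.6]
attempt to get argmax of an empty sequence
t 11.5 pos [ 463.  -332.9    8.6] F [ 0.27 -0.93 -0.1 ] shift [ 0.633 -0.026  0.022] turn [ 0.001  0.001 -0.009] after-turn shift [ 0.633 -0.025  0.022]
```

View pics/s5.png

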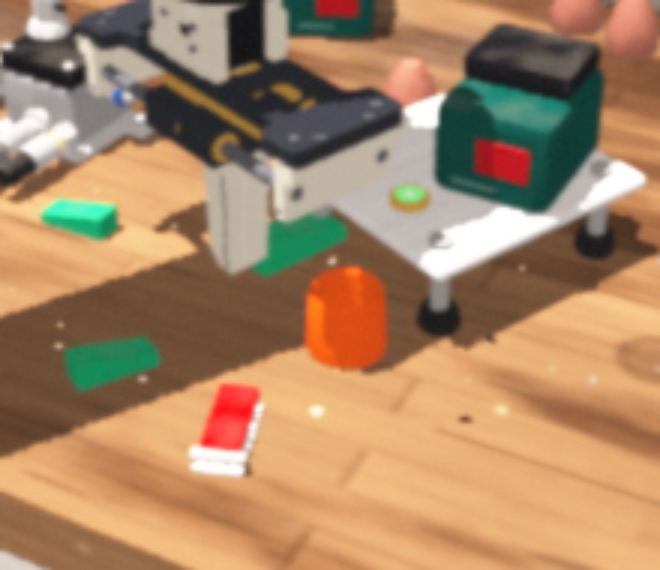

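Emit:
carry_out(twist=[[0, 0, 0], [0, 0, 0], [0, 0, 0], [0, 0, 0], [0, 0, 0], [0, 0, 0]], linear=[[0.08, 0, 0], [0.12, 0, 0], [0.12, 0, 0], [0.12, 0, 0], [0.08, 0, 0], [0, 0, 0]], hand=[1, 1, 1, 1, 1, 1])

```text
time_s: 12.0
eef_pos: [475.7, -338.1, 8.6]
orientation: [0.98, -0.197, 0.0, 0.0]
force: [0.5, 0.2, 0.6]
grip_width: 0.3
gripper_force: 0.0
```

Emit:
carry_out(twist=[[0, 0, 0], [0, 0, 0], [0, 0, 0]], linear=[[0.05, 0, 0], [0.05, 0, 0], [0, 0, 0]], hand=[1, 1, 1])

```text
time_s: 12.25
eef_pos: [477.3, -338.8, 8.5]
orientation: [0.98, -0.197, -0.0, -0.0]
force: [-0.1, -0.7, 0.5]
grip_width: 0.1
gripper_force: 0.2
```

Emit:
carry_out(twist=[[0, 0, 0], [0, 0, 0], [0, 0, 0]], linear=[[0.04, 0, 0], [0.04, 0, 0], [0, 0, 0]], hand=[1, 1, 1])

```text
time_s: 12.5
eef_pos: [477.8, -339.0, 8.5]
orientation: [0.98, -0.197, -0.001, -0.001]
force: [-5.6, 2.3, 4.2]
grip_width: 0.7
gripper_force: 2.6
```

Emit:
carry_out(twist=[[0, 0, 0], [0, 0, 0], [0, 0, 0]], linear=[[0.04, 0, 0], [0.04, 0, 0], [0, 0, 0]], hand=[1, 1, 1])

```text
time_s: 12.75
eef_pos: [479.2, -339.5, 8.5]
orientation: [0.98, -0.197, -0.002, -0.001]
force: [-5.8, 2.8, 4.8]
grip_width: 0.8
gripper_force: 3.3
```

```bash
python3 - <<'E'
from h import *
F=[]
for i in range(2): 
    p=manip.read_camera("top"); F.append(manip.state()["force"])
print(np.round(F,1)); W=world(p); hsv=cv2.cvtColor(p["image"],cv2.COLOR_BGR2HSV)
W0=np.load("top.npz")["W"]
m=(W0[...,2]>46)&(W0[...,2]<60)&(W0[...,0]>520)&(abs(W0[...,1]+430)<120)&(W[...,2]>40)&(W[...,2]<65)
print(m.sum(),"dz",np.median((W-W0)[m],0))
green("scene"); plan(480,-339,8,np.radians(-22.7))
E
```

```text
[[-5.8  2.4  4.3]
 [-6.1  2.6  4.9]]
1427 dz [-0.02314477  0.00710006  0.12972396]
scene [318 240  27  17 231] ((507.5235290527344, -355.13848876953125), (25.309423446655273, 54.05889129638672), 72.3903579711914) [ 3.6 11.5 18.1]
t 12.9 pos [ 479.2 -339.5    8.5] F [-5.6   3.43  4.91] shift [ 0.022 -0.031  0.019] turn [-0.006  0.035 -0.012] after-turn shift [ 0.022 -0.031  0.019]
```

Emit:
carry_out(twist=[[0, 0, 0], [0, 0, 0], [0, 0, 0]], linear=[[0.04, 0, 0], [0.04, 0, 0], [0, 0, 0]], hand=[1, 1, 1])

```text
time_s: 13.15
eef_pos: [481.2, -340.2, 8.5]
orientation: [0.98, -0.197, -0.002, -0.001]
force: [-4.4, 2.7, 4.0]
grip_width: 0.3
gripper_force: 3.1
```

Emit:
carry_out(twist=[[0, 0, 0], [0, 0, 0], [0, 0, 0], [0, 0, 0], [0, 0, 0], [0, 0, 0], [0, 0, 0], [0, 0, 0], [0, 0, 0], [0, 0, 0]], linear=[[-0.1, 0, 0], [-0.3, 0, 0], [-0.4, 0, 0], [-0.5, 0, 0], [-0.5, 0, 0], [-0.3, 0, -0.5], [0, 0, -0.9], [0, 0, -0.9], [0, 0, -0.9], [0, 0, -0.6]], hand=[1, 1, 1, 1, 1, 1, 1, 1, 1, 1])

```text
time_s: 13.98
eef_pos: [434.1, -321.0, 105.4]
orientation: [0.98, -0.197, 0.001, 0.0]
force: [-0.3, -0.1, 0.2]
grip_width: 0.9
gripper_force: 0.0
```

```bash
python3 - <<'E'
from h import *
plan(518,-355.2,130,np.radians(-22.7))
green("scene","pics/s6.png")
try: p=green("top","pics/t6.png")
except Exception as e: print(e); p=manip.read_camera("top")
W=world(p); hsv=cv2.cvtColor(p["image"],cv2.COLOR_BGR2HSV)
m=(cv2.inRange(hsv,(0,150,80),(8,255,255))|cv2.inRange(hsv,(172,150,80),(180,255,255)))>0
m&=(W[...,2]>45)&(W[...,2]<65)&(abs(W[...,0]-520)<30); q=W[m]; print("red",m.sum(),q.size and np.median(q,0))
W0=np.load("top.npz")["W"]
m=(W0[...,2]>46)&(W0[...,2]<60)&(W0[...,0]>500)&(abs(W0[...,1]+430)<120)&(W[...,2]>40)&(W[...,2]<65)
print(m.sum(),"d",np.median((W-W0)[m],0))
E
```

```text
t 13.9833 pos [ 434.1 -321.   105.4] F [-0.29 -0.05  0.23] shift [ 3.625 -0.038 -0.978] turn [ 0.002 -0.015 -0.013] after-turn shift [ 3.623 -0.033 -0.984]
scene [314 239  32  18 335] ((512.1790161132812, -355.8768005371094), (25.895540237426758, 53.742523193359375), 65.76148986816406) [ 3.7 13.  19.4]
top [319 223   1   1   1] ((503.3879699707031, -356.7333068847656), (0.0, 0.0), 0.0) [21.3 21.3 21.3]
red 139 [ 520.12030267 -356.91539829   57.37926633]
2576 d [-0.03118219  0.00389514  0.21142876]
```

View pics/s6.png

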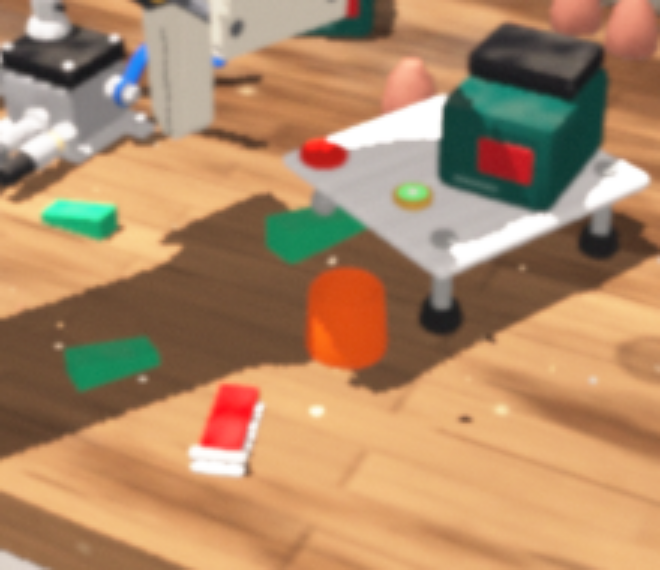

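Emit:
carry_out(twist=[[0, 0, 0], [0, 0, 0], [0, 0, 0], [0, 0, 0], [0, 0, 0], [0, 0, 0], [0, 0, 0], [0, 0, 0], [0, 0, 0], [0, 0, 0], [0, 0, 0], [0, 0, 0]], linear=[[0.3, 0, 0], [0.6, 0, 0], [0.7, 0, 0], [0.7, 0, 0], [0.7, 0, 0], [0.5, 0, 0], [0.2, 0, 0.2], [0, 0, 0.4], [0, 0, 0.5], [0, 0, 0.4], [0, 0, 0.2], [0, 0, 0]], hand=[1, 1, 1, 1, 1, 1, 1, 1, 1, 1, 1, 1])

```text
time_s: 15.08
eef_pos: [518.3, -356.0, 59.1]
orientation: [0.98, -0.197, -0.002, -0.001]
force: [0.4, 0.4, 0.4]
grip_width: 0.2
gripper_force: 0.0
```

Emit:
carry_out(twist=[[0, 0, 0], [0, 0, 0], [0, 0, 0], [0, 0, 0]], linear=[[0, 0, 0.08], [0, 0, 0.06], [0, 0, 0.04], [0, 0, 0]], hand=[1, 1, 1, 1])

```text
time_s: 15.42
eef_pos: [519.9, -356.7, 56.8]
orientation: [0.98, -0.197, 0.0, 0.0]
force: [0.7, -0.0, -0.3]
grip_width: 0.6
gripper_force: 0.0
```

Emit:
carry_out(twist=[[0, 0, 0], [0, 0, 0], [0, 0, 0]], linear=[[0, 0, 0.04], [0, 0, 0], [0, 0, 0]], hand=[1, 1, 1])

```text
time_s: 15.67
eef_pos: [520.0, -356.8, 56.4]
orientation: [0.98, -0.197, 0.0, 0.0]
force: [-1.3, 0.6, 5.3]
grip_width: 0.5
gripper_force: 2.6
```

Emit:
carry_out(twist=[[0, 0, 0], [0, 0, 0], [0, 0, 0]], linear=[[0, 0, 0.04], [0, 0, 0], [0, 0, 0]], hand=[1, 1, 1])

```text
time_s: 15.92
eef_pos: [520.0, -356.7, 56.2]
orientation: [0.98, -0.197, 0.001, -0.0]
force: [-2.9, 2.2, 14.2]
grip_width: 0.3
gripper_force: 7.0
```

Emit:
carry_out(twist=[[0, 0, 0], [0, 0, 0], [0, 0, 0], [0, 0, 0], [0, 0, 0], [0, 0, 0]], linear=[[0, 0, 0], [0, 0, 0], [0, 0, 0], [0, 0, 0], [0, 0, 0], [0, 0, 0]], hand=[1, 1, 1, 1, 1, 1])

```text
time_s: 16.42
eef_pos: [520.0, -356.7, 56.2]
orientation: [0.98, -0.197, 0.001, -0.0]
force: [-2.8, 2.3, 14.0]
grip_width: 0.5
gripper_force: 6.9
```

Emit:
carry_out(twist=[[0, 0, 0], [0, 0, 0], [0, 0, 0], [0, 0, 0], [0, 0, 0], [0, 0, 0], [0, 0, 0], [0, 0, 0], [0, 0, 0], [0, 0, 0], [0, 0, 0], [0, 0, 0]], linear=[[0, 0, -0.04], [0, 0, -0.06], [0, 0, -0.2], [0, 0, -0.6], [0, 0, -0.8], [0, 0, -0.8], [-0.6, 0, -0.6], [-0.9, 0, 0], [-0.9, 0, 0], [-0.9, 0, 0], [-0.6, 0, 0], [0, 0, 0]], hand=[1, 1, 1, 1, 1, 1, 1, 1, 1, 1, 1, 1])

```text
time_s: 17.42
eef_pos: [426.7, -317.8, 132.5]
orientation: [0.98, -0.198, -0.001, -0.0]
force: [-0.9, 0.7, -0.8]
grip_width: 0.2
gripper_force: 0.0
```

```bash
python3 - <<'E'
from h import *
green("scene","pics/s7.png")
p=manip.read_camera("top"); W=world(p); W0=np.load("top.npz")["W"]; hsv=cv2.cvtColor(p["image"],cv2.COLOR_BGR2HSV)
m=(cv2.inRange(hsv,(0,150,80),(8,255,255))|cv2.inRange(hsv,(172,150,80),(180,255,255)))>0
m&=(W[...,2]>45)&(W[...,2]<65)&(abs(W[...,0]-520)<30); q=W[m]; print("red",m.sum(),q.size and np.median(q,0))
m=(W[...,2]>48)&(W[...,2]<56)&(W[...,0]>480)&(W[...,0]<650)&(W[...,1]>-530)&(W[...,1]<-340)
q=W[m]; A=np.linalg.lstsq(np.c_[q[:,:2],np.ones(len(q))],q[:,2],rcond=None)[0]; print("plane",A,len(q))
print(manip.state()["eef_pos"],manip.state()["time_s"])
E
```

```text
scene [314 239  32  17 338] ((511.648681640625, -354.9132995605469), (25.835800170898438, 52.745941162109375), 68.40512084960938) [ 3.6 13.1 19.4]
red 139 [ 519.91463993 -356.91125282   57.60109453]
plane [-5.17666646e-04  2.53516204e-03  5.44512281e+01] 2810
[ 430.36932372 -319.22008579  132.6051738 ] 17.5167
```

View pics/s7.png

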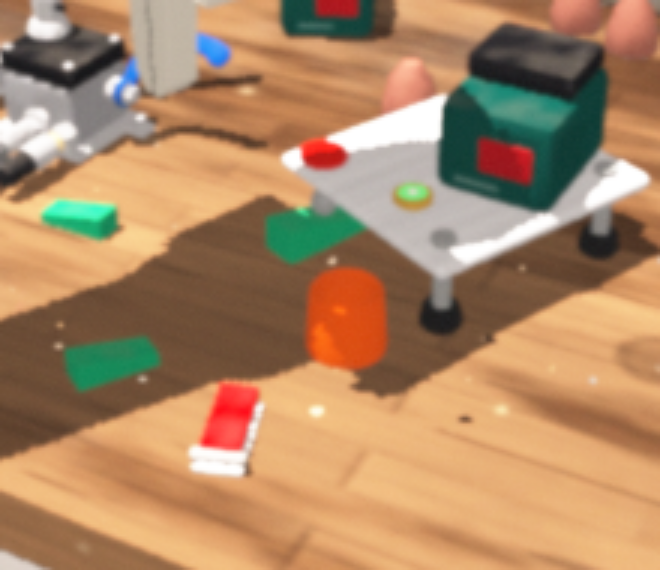

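```bash
python3 -c "
from cell import manip
print(manip.sign_off())"
```

```text
the job is handed in; nothing more can be done
None
```

The job is handed in, but no verdict came back: the wedge sits under the foot, which looks to rest on it. The corner held a 14 N press without giving, and the stand is level to about 0.15°, having shifted about 3 mm.

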